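# Snap the plug-in pressure gauge onto the bench air outlet

### The job

Fit the dial pressure gauge to the air outlet on the jeweller's bench: first pull the quick coupler's spring sleeve down until it catches and stays back by itself, then lift the gauge out of the wooden block and press its plug straight into the coupler until it is fully home and the sleeve springs up over it. Press firmly but never force the gauge (stay well under 50 N), let go of it, and leave the nozzle in its block and the jar, pot and brush where they are.

Things in the scene. Friction and masses are not known exactly. Their poses are not given: they have to be found in the camera images.
- outlet: bench air outlet, fixed: aluminium manifold block (local x -30 to 30, y -35 to 75 mm, 36 mm high) with a flat valve lever (top z 51 mm, at y 52 mm), a copper pipe and an upright steel quick coupler on a lock-nutted thread. Origin on the bench on the coupler's axis, z up. The coupler is screwed in more or less far, which is not measured: its mouth is 98 to 110 mm above the bench.
- sleeve (a joint): travel of the coupler's spring sleeve, m: 0 = fully up (forward, as it starts), grows as it is pushed down (back); hard stop at 0.009. Spring 4 N at 0, 8 N at the stop. Near the stop (past 0.008) it catches, as a valve rises and props the locking balls: let go, it stays at about 0.006. It springs up to 0 by itself when a plug is pressed home, and locks it.
- coupler_axis (a point): point on the coupler's vertical axis, 104 mm above the bench: where the mouth is on average (really 6 mm lower to 6 mm higher). Mouth: bore 16.4 mm in a tube 23.6 mm wide. Round the tube sits the sleeve, a knurled barrel 32 mm wide, its top 1 mm below the mouth; 26 mm below its top a flange 44 mm wide, 7 mm thick. Grip the barrel from above, or bear on the flange, to push it down.
- gauge: pressure gauge with a plug under it, 0.11-0.23 kg. Origin at the plug's tip, z up. Steel plug z 0-28 mm, 15 mm wide (tip tapered to 12 mm, a groove); brass hex z 28-42 mm, 22 mm across flats; round steel case z 42-68 mm, 42 mm wide, white dial on top. Starts upright, hex on the wooden block. Its contact forces with the outlet (push, side load, 12 N ball squeeze) must not add up to over 50 N.
- gauge_case (a point): centre of the gauge's round case, 55 mm above the plug's tip: grip here. Pressing in, with the sleeve caught back: the tip meets the spring valve 10 mm below the mouth, then 6 to 15 N (20 N off-centre); hard stop with the tip 28 mm below the mouth (hex on the mouth). The sleeve springs up in the last 1.5 mm. With the sleeve not caught back, balls block the plug 11 mm below the mouth.
- block: light wooden holder block, fixed, 60 x 150 x 40 mm high; origin under its centre, z up, long along its y. Two holes 18 mm wide and 32 mm deep at y = -42 and +42 mm: the gauge stands in one and the nozzle in the other.
- nozzle: brass blow-off nozzle with the same hex and plug, standing in the block's other hole; origin at the plug's tip, z up, 92 mm long, 25 mm across. Leave it there.
- jar: glass jar with metal lid, 60 mm in diameter, 80 mm high; origin at its foot. Leave it.
- pot: small clear pot with white lid, 44 mm in diameter, 30 mm high; origin at its foot. Leave it.
- brush: flat bench brush with a wooden handle, lying on the bench beside the work; origin at its underside. Leave it.

How it is judged:
By the outcome, as a careful person would: the job done as asked, in the order asked, and still so for the second after the job is handed in, with the robot touching nothing.
It also fails if it takes over 61 s, if anything falls off the work surface, if the arm or the gripper's body presses on something with over 40 N, if the wrist force passes 120 N, or if a joint passes its speed limit or range.

### The arm

A 7-joint arm with a two-finger parallel gripper is mounted at the origin on the work surface. World frame = base frame: x ahead of the robot, y to its left, z up, the work surface at z = 0. Lengths are in mm, angles in rad, forces in N, time in s.
With the tool pointing down it reaches from about 350 to 900 mm from the base axis. Payload 19.9 kg.
Tool frame: the origin (TCP) lies midway between the tips of the shut fingers; the grasp point (between the pads) lies 19 mm behind it; z points along the fingers, y is the line along which they close (so a half turn about z gives the same grasp; the last joint's range is limited). The gripper opens to 94 mm and grips with 3 to 60 N. Pads are 16 mm wide; open, the fingers measure 119 mm over their backs; the gripper's body (75 mm by 177 mm) begins 78 mm behind the grasp point.
Start: joints at [1.27, 0.417, -0.01, 1.614, 0.005, 1.111, -0.053], TCP at [159.945, -604.166, 205.425] pointing down, gripper open.
Joint ranges: [-2.81, 2.81], [-0.39, 2.02], [-1.27, 1.25], [0.06, 2.57], [-1.19, 4.33], [0.19, 2], [-2.82, 2.82]. Speed limits (rad/s): [1.89, 1.89, 2.39, 2.39, 3.01, 3.01, 3.01].

### API

Orientations are given as a rotation vector (axis times angle).
In Python, from station import manip, eyes, finder gives the robot as it stands.
- The arm moves only by the tool step_arm, never from a script. Its argument "moves" is a list of rows, each an object of numbers: "jaw": the finger opening in cm, from 0 to 9.4; "dx", "dy", "dz": the shift along the tool's x, y, z in cm; "ax", "ay", "az": the turn, a rotation vector about the tool's x, y, z in rad. A call has 1 to 20 rows; each row shifts and turns the commanded pose from where the row before left it, along the tool's axes as they then stand; what a row does not reach is not made up. A row lasts 1/12 s, in which the tool goes at most 41.7 mm and 7.16 degrees, less where a joint would pass 70% of its speed; a pose out of reach is approached as far as the arm can. A call with a gripper value outside its range is refused whole. The fingers move at their own pace and stop on an object; the grip force is fixed at half the most. Time passes only in rows, so rows that do not move let the fingers close. It gives the time, the measured TCP pose, the force, the opening and the grip force at its end, in the units of the state.
- manip.get_obs(): the state, without advancing time (a new reading comes with each control period).
- eyes.grab_frame(name): name is "scene" or "top" or "wrist"; returns a dict with "color" (480x640x3 uint8, red, green, blue), "z_map" (480x640 float32, mm along the optical axis (not along the pixel's ray), 0 where there is no reading), "fovy" (degrees; the focal length in pixels is half the picture's height over the tangent of half this angle, whatever the lens; pixels are square), "cx", "cy" (the principal point, pixels), "k1" (the pictures are not rectified: a ray, as slopes to the right and down, at radius r is drawn at 1 + k1 r^2 times it, then the intrinsics apply), "origin" and "orientation" of the camera in the world. Camera axes: x right, y up, looking along -z (the intrinsics and any distortion apply to the point x, -y, -z); pixel columns grow to the right and rows downward; lengths in mm; the calibration is good to about 2 mm. A picture is of the moment at which its call begins.
- manip.job_done(): hands the job in; it is judged then, once.
Trained networks look in the newest picture that a camera, given by its name, has taken for a name from the list of things; names that differ only in an ending like _2 or _b are one class to them, and where a whole thing is asked for, a point or a joint stands for the part that bears it (a point fixed in the world has none). Each returns a list of dicts, best first, with "conf" (0 to 1); they miss things now and then, are a little off and sometimes report something else, mostly with a low value. They report only what shows in the picture. A call takes as long as a camera call.
- finder.regions_of(label, camera): "region" (480x640 bool, what is visible of it) and "rect" ([left, top, right, bottom] in pixels, round what is visible of it).
- finder.landmark_of(label, camera): "xy" ([column, row] in pixels: a listed point, or the origin of a listed thing).
The state is a dict: "clock": time; "q": joint angles; "joint_velocities": joint speeds; "joint_torque": joint torques, N m; "ee_pos": TCP position; "orientation": TCP orientation; "contact_force": force on the tool from outside, world axes, zero at the start; "torque": the same for the moment, N m; "width": finger opening in mm; "finger_force": force on a finger pad.
Only numpy, scipy, OpenCV 4.12 (cv2) and the standard library are available. Lean on these libraries where they do the work, as an engineer would, in place of code of your own. Each camera call takes 0.05 s, during which the arm holds its last target. There are 200 camera calls.

## Working session

There is one attempt and no reset: what is moved stays moved. The work goes in short steps, Python scripts to look and compute and a tool call to move; the robot and the scene stay as the last step left them, time stands still between calls to the robot, and variables do not carry over. Pictures are saved under pics/ and viewed, at most 10 in all, crops included, and the job is handed in when it is done.

Besides the shell and the picture viewer there is one more tool, called after "Emit:" in YAML: its name, and indented under it one key for each argument. step_arm: Moves the arm, as the interface text tells. Its arguments: {"type":"object","properties":{"moves":{"type":"array","items":{"type":"object","properties":{"jaw":{"type":"number"},"dx":{"type":"number"},"dy":{"type":"number"},"dz":{"type":"number"},"ax":{"type":"number"},"ay":{"type":"number"},"az":{"type":"number"}}}}},"required":["moves"]}

```bash
mkdir -p pics; cat > h.py <<'E'
import numpy as np, cv2
from scipy.spatial.transform import Rotation as R
from station import manip, eyes, finder
def Rm(o):
    o=np.array(o,float)
    return o if o.shape==(3,3) else (R.from_rotvec(o).as_matrix() if o.size==3 else R.from_quat(o).as_matrix())
def world(f,uv,z=None):
    """pixels Nx2 -> world points using depth z (Nx) along axis; returns origin, ray too"""
    uv=np.atleast_2d(np.array(uv,float)); F=240/np.tan(np.radians(f['fovy'])/2)
    K=np.array([[F,0,f['cx']],[0,F,f['cy']],[0,0,1.]])
    s=cv2.undistortPoints(uv.reshape(-1,1,2),K,np.array([f['k1'],0,0,0.])).reshape(-1,2)
    d=np.c_[s[:,0],-s[:,1],-np.ones(len(s))]
    M=Rm(f['orientation']); o=np.array(f['origin'])
    if z is None: return o,d@M.T
    return o+(d*np.asarray(z)[:,None])@M.T
def at_h(f,uv,h):
    o,d=world(f,uv); return o+d*((h-o[2])/d[:,2])[:,None]
def cloud(f,region=None):
    m=f['z_map']>0
    if region is not None: m&=region
    v,u=np.nonzero(m); return world(f,np.c_[u,v],f['z_map'][v,u])
E
python3 - <<'E'
from h import *
np.set_printoptions(precision=1,suppress=True)
s=manip.get_obs(); print(s['clock'],s['ee_pos'],s['orientation'],s['width'],s['contact_force'])
ims=[]
for c in ['scene','top']:
    f=eyes.grab_frame(c); ims.append(f['color']); print(c,f['fovy'],f['k1'],f['origin'],f['orientation'])
    for n in ['outlet','coupler_axis','gauge','gauge_case','block','nozzle','jar','pot','brush']:
        l=finder.landmark_of(n,c)[:2]; r=finder.regions_of(n,c)[:1] if n!='coupler_axis' else []
        h={'coupler_axis':104,'gauge_case':63}.get(n,8 if n in('gauge','nozzle') else 0)
        for k in l: print(n,'lm',round(k['conf'],2),np.array(k['xy']),at_h(f,k['xy'],h)[0])
        for k in r:
            p=cloud(f,k['region']); print('   reg',round(k['conf'],2),k['rect'],np.percentile(p,[2,50,98],axis=0).ravel() if len(p) else '')
for c,i in zip('st',ims): cv2.imwrite(f'pics/{c}1.png',i[...,::-1])
E
```

```text
0.0 [ 159.8 -603.8  204.8] [-3.1 -0.4  0. ] 93.8144315794481 [ 0.2 -0.4  0.3]
scene 49.248402127371854 -0.016351281203622572 [1045.5 -473.9  777.5] [0.8 0.2 0.6]
outlet lm 0.96 [214.7 357.4] [ 588.5 -134.3    0. ]
   reg 0.85 [186.9, 311.6, 272.3, 378.4] [ 560.2 -172.4    4.5  602.5 -128.    35.7  635.3  -38.5  109.1]
coupler_axis lm 0.72 [207.3 321.6] [ 591.5 -135.9  104. ]
gauge lm 0.87 [307.9 224.1] [514.4 246.5   8. ]
   reg 0.72 [299.1, 195.1, 321.5, 220.0] [507.1 219.5  41.6 528.3 232.6  77.2 543.6 255.3  82.1]
gauge_case lm 0.57 [308.8 205.1] [516.4 247.5  63. ]
   reg 0.76 [298.6, 194.1, 317.8, 221.9] [454.6 219.6   0.8 528.  233.5  76.6 543.6 321.   82.2]
block lm 0.79 [299.  242.8] [530.1 192.    0. ]
   reg 0.87 [267.1, 210.3, 327.9, 267.3] [498.1 122.6   0.6 543.1 175.   37.8 559.9 269.3  42.2]
nozzle lm 0.73 [291.1 244.5] [524.8 170.8   8. ]
   reg 0.74 [282.5, 212.3, 294.2, 241.5] [518.8 145.   39.8 532.3 152.7  61.3 539.8 166.2 103.3]
jar lm 0.89 [359.1 304.7] [730.9 118.6   0. ]
   reg 0.58 [343.0, 267.9, 377.4, 317.8] [713.7  86.5   5.9 743.   99.4  57.9 763.8 135.7 
[... 874 characters left out ...]
9 207.    0. ]
   reg 0.63 [244.1, 259.0, 314.7, 287.7] [492.8 128.7  16.9 520.9 191.8  40.5 555.4 273.8  47.2]
nozzle lm 0.64 [261.1 273.6] [526.7 250.1   8. ]
nozzle lm 0.59 [303.2 273.5] [527.9 152.1   8. ]
jar lm 0.95 [322.8 187.5] [737.  108.8   0. ]
jar lm 0.5 [424.8 251.3] [ 584.5 -132.9    0. ]
   reg 0.74 [305.9, 167.7, 332.6, 199.7] [705.   91.8   2.2 724.8 119.1  78.3 762.1 145.1  85.2]
pot lm 0.57 [410.6 186.7] [ 740.9 -101.9    0. ]
   reg 0.61 [398.7, 176.0, 417.7, 193.4] [ 719.1 -110.3   -2.7  734.6  -89.2   29.1  758.3  -70.7   35.2]
brush lm 0.71 [170.6 245.4] [592.3 465.4   0. ]
   reg 0.64 [137.4, 204.5, 193.1, 280.0] [516.6 412.7   3.6 610.6 482.5  18.4 674.4 533.4  24.6]
```

```bash
python3 - <<'E'
import cv2,numpy as np
a=cv2.imread('pics/s1.png')[150:420,150:460];b=cv2.imread('pics/t1.png')[150:310,130:450]
cv2.imwrite('pics/c1.png',np.vstack([cv2.resize(a,(600,350)),cv2.resize(b,(600,250))]) )
E
```

```text
(no output)
```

View pics/c1.png

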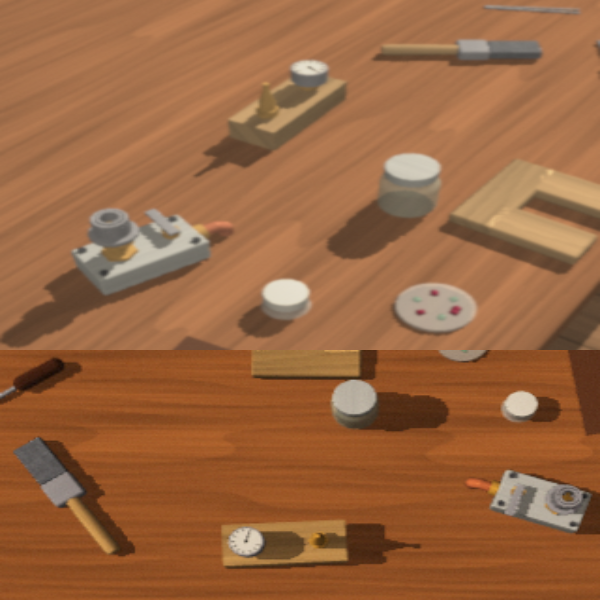

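```bash
cat >> h.py <<'E'
def go(target,yaw=None):
    "print shift in tool axes (cm) from measured TCP to target (mm)"
    s=manip.get_obs(); M=Rm(s['orientation'])
    print('clk %.2f'%s['clock'],'pos',np.round(s['ee_pos'],1),'Mx',M[:,0].round(4),'Mz',M[:,2].round(4),'w %.1f'%s['width'],'F',np.round(s['contact_force'],1),'d_cm',np.round(M.T@(np.array(target)-s['ee_pos'])/10,2), 'tiltfix ax,ay', np.round(M.T@np.cross(M[:,2],[0,0,-1]),4))
E
python3 - <<'E'
from h import *
go([588,-134,260]); f=eyes.grab_frame('wrist'); s=manip.get_obs(); M=Rm(s['orientation'])
print('cam in tool',M.T@(np.array(f['origin'])-s['ee_pos']), 'cam look in tool',M.T@(-Rm(f['orientation'])[:,2]),f['fovy'])
E
```

```text
clk 1.80 pos [ 159.9 -604.2  205.4] Mx [ 0.9667  0.256  -0.    ] Mz [-1.e-04  1.e-04 -1.e+00] w 94.1 F [-0.1 -0.2 -0.3] d_cm [ 53.41 -34.49  -5.46] tiltfix ax,ay [-0.0001  0.     -0.    ]
cam in tool [  69.1892885    -0.70348653 -178.12650333] cam look in tool [-0.24060779  0.00099813  0.97062191] 67.67759445672323
```

Emit:
step_arm:
  moves:
    - {"dx": 2.97, "dy": -1.92, "dz": -0.3}
    - {"dx": 2.97, "dy": -1.92, "dz": -0.3}
    - {"dx": 2.97, "dy": -1.92, "dz": -0.3}
    - {"dx": 2.97, "dy": -1.92, "dz": -0.3}
    - {"dx": 2.97, "dy": -1.92, "dz": -0.3}
    - {"dx": 2.97, "dy": -1.92, "dz": -0.3}
    - {"dx": 2.97, "dy": -1.92, "dz": -0.3}
    - {"dx": 2.97, "dy": -1.92, "dz": -0.3}
    - {"dx": 2.97, "dy": -1.92, "dz": -0.3}
    - {"dx": 2.97, "dy": -1.92, "dz": -0.3}
    - {"dx": 2.97, "dy": -1.92, "dz": -0.3}
    - {"dx": 2.97, "dy": -1.92, "dz": -0.3}
    - {"dx": 2.97, "dy": -1.92, "dz": -0.3}
    - {"dx": 2.97, "dy": -1.92, "dz": -0.3}
    - {"dx": 2.97, "dy": -1.92, "dz": -0.3}
    - {"dx": 2.97, "dy": -1.92, "dz": -0.3}
    - {"dx": 2.97, "dy": -1.92, "dz": -0.3}
    - {"dx": 2.97, "dy": -1.92, "dz": -0.3}
    - {}

```text
$.moves[0]: bad value
```

```bash
cat > m.py <<'E'
from h import *
import sys
np.set_printoptions(precision=1,suppress=True)
f=eyes.grab_frame('wrist')
for n,h in [('coupler_axis',104),('outlet',0)]:
    for k in finder.landmark_of(n,'wrist')[:2]: print(n,round(k['conf'],2),np.array(k['xy']),at_h(f,k['xy'],h)[0])
cv2.imwrite(f'pics/{sys.argv[1]}.png',f['color'][...,::-1]); np.save('z.npy',f['z_map'])
p=cloud(f); p=p[np.hypot(p[:,0]-588,p[:,1]+134)<30]
for lo,hi in [(90,115),(60,90),(38,58)]:
    q=p[(p[:,2]>lo)&(p[:,2]<hi)]
    if len(q)>30: print(lo,hi,len(q),np.percentile(q,[1,50,99],axis=0).ravel(), (np.percentile(q,1,axis=0)+np.percentile(q,99,axis=0))/2)
h,e=np.histogram(p[:,2],np.arange(60,116,1)); print(list(zip(e[:-1].astype(int),h)))
go([588,-134,120])
E
python3 m.py w1
```

```text
[(np.int64(60), np.int64(0)), (np.int64(61), np.int64(0)), (np.int64(62), np.int64(0)), (np.int64(63), np.int64(0)), (np.int64(64), np.int64(0)), (np.int64(65), np.int64(0)), (np.int64(66), np.int64(0)), (np.int64(67), np.int64(0)), (np.int64(68), np.int64(0)), (np.int64(69), np.int64(0)), (np.int64(70), np.int64(0)), (np.int64(71), np.int64(0)), (np.int64(72), np.int64(0)), (np.int64(73), np.int64(0)), (np.int64(74), np.int64(0)), (np.int64(75), np.int64(0)), (np.int64(76), np.int64(0)), (np.int64(77), np.int64(0)), (np.int64(78), np.int64(0)), (np.int64(79), np.int64(0)), (np.int64(80), np.int64(0)), (np.int64(81), np.int64(0)), (np.int64(82), np.int64(0)), (np.int64(83), np.int64(0)), (np.int64(84), np.int64(0)), (np.int64(85), np.int64(0)), (np.int64(86), np.int64(0)), (np.int64(87), np.int64(0)), (np.int64(88), np.int64(0)), (np.int64(89), np.int64(0)), (np.int64(90), np.int64(0)), (np.int64(91), np.int64(0)), (np.int64(92), np.int64(0)), (np.int64(93), np.int64(0)), (np.int64(94), np.int64(0)), (np.int64(95), np.int64(0)), (np.int64(96), np.int64(0)), (np.int64(97), np.int64(0)), (np.int64(98), np.int64(0)), (np.int64(99), np.int64(0)), (np.int64(100), np.int64(0)), (np.int64(101), np.int64(0)), (np.int64(102), np.int64(0)), (np.int64(103), np.int64(0)), (np.int64(104), np.int64(0)), (np.int64(105), np.int64(0)), (np.int64(106), np.int64(0)), (np.int64(107), np.int64(0)), (np.int64(108), np.int64(0)), (np.int64(109), np.int64(0)), (np.int64(110), np.int64(0)), (np.int64(111), np.int64(0)), (np.int64(112), np.int64(0)), (np.int64(113), np.int64(0)), (np.int64(114), np.int64(0))]
clk 2.00 pos [ 160.  -604.1  205.4] Mx [ 1.   0.3 -0. ] Mz [-0.  0. -1.] w 93.9 F [0.3 0.2 0.5] d_cm [ 53.4 -34.5   8.6] tiltfix ax,ay [-0.  0. -0.]
```

View pics/w1.png

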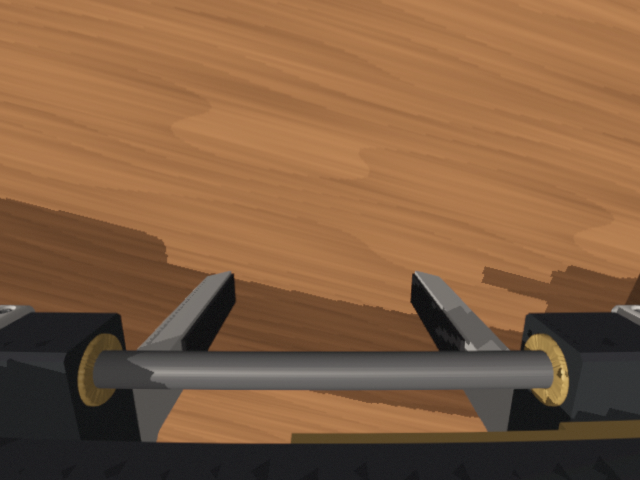

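Emit:
step_arm:
  moves:
    - {"jaw": 9.4, "dx": 2.8, "dy": -2.03, "dz": -0.35, "ax": 0, "ay": 0, "az": 0}

```text
clock: 2.08
ee_pos: [177.3, -580.1, 208.0]
orientation: [3.117, 0.395, -0.004]
contact_force: [-0.6, -0.4, 0.7]
width: 94.1
finger_force: 0.0
```

Emit:
step_arm:
  moves:
    - {"jaw": 9.4, "dx": 2.8, "dy": -2.03, "dz": -0.35}
    - {"jaw": 9.4, "dx": 2.8, "dy": -2.03, "dz": -0.35}
    - {"jaw": 9.4, "dx": 2.8, "dy": -2.03, "dz": -0.35}
    - {"jaw": 9.4, "dx": 2.8, "dy": -2.03, "dz": -0.35}
    - {"jaw": 9.4, "dx": 2.8, "dy": -2.03, "dz": -0.35}
    - {"jaw": 9.4, "dx": 2.8, "dy": -2.03, "dz": -0.35}
    - {"jaw": 9.4, "dx": 2.8, "dy": -2.03, "dz": -0.35}
    - {"jaw": 9.4, "dx": 2.8, "dy": -2.03, "dz": -0.35}
    - {"jaw": 9.4, "dx": 2.8, "dy": -2.03, "dz": -0.35}
    - {"jaw": 9.4, "dx": 2.8, "dy": -2.03, "dz": -0.35}
    - {"jaw": 9.4, "dx": 2.8, "dy": -2.03, "dz": -0.35}
    - {"jaw": 9.4, "dx": 2.8, "dy": -2.03, "dz": -0.35}
    - {"jaw": 9.4, "dx": 2.8, "dy": -2.03, "dz": -0.35}
    - {"jaw": 9.4, "dx": 2.8, "dy": -2.03, "dz": -0.35}
    - {"jaw": 9.4, "dx": 2.8, "dy": -2.03, "dz": -0.35}
    - {"jaw": 9.4, "dx": 2.8, "dy": -2.03, "dz": -0.35}
    - {"jaw": 9.4}
    - {"jaw": 9.4}

```text
$.moves[0]: bad value
```

All seven keys are needed in each row.

Emit:
step_arm:
  moves:
    - {"jaw": 9.4, "dx": 2.8, "dy": -2.03, "dz": -0.35, "ax": 0, "ay": 0, "az": 0}
    - {"jaw": 9.4, "dx": 2.8, "dy": -2.03, "dz": -0.35, "ax": 0, "ay": 0, "az": 0}
    - {"jaw": 9.4, "dx": 2.8, "dy": -2.03, "dz": -0.35, "ax": 0, "ay": 0, "az": 0}
    - {"jaw": 9.4, "dx": 2.8, "dy": -2.03, "dz": -0.35, "ax": 0, "ay": 0, "az": 0}
    - {"jaw": 9.4, "dx": 2.8, "dy": -2.03, "dz": -0.35, "ax": 0, "ay": 0, "az": 0}
    - {"jaw": 9.4, "dx": 2.8, "dy": -2.03, "dz": -0.35, "ax": 0, "ay": 0, "az": 0}
    - {"jaw": 9.4, "dx": 2.8, "dy": -2.03, "dz": -0.35, "ax": 0, "ay": 0, "az": 0}
    - {"jaw": 9.4, "dx": 2.8, "dy": -2.03, "dz": -0.35, "ax": 0, "ay": 0, "az": 0}
    - {"jaw": 9.4, "dx": 2.8, "dy": -2.03, "dz": -0.35, "ax": 0, "ay": 0, "az": 0}
    - {"jaw": 9.4, "dx": 2.8, "dy": -2.03, "dz": -0.35, "ax": 0, "ay": 0, "az": 0}
    - {"jaw": 9.4, "dx": 2.8, "dy": -2.03, "dz": -0.35, "ax": 0, "ay": 0, "az": 0}
    - {"jaw": 9.4, "dx": 2.8, "dy": -2.03, "dz": -0.35, "ax": 0, "ay": 0, "az": 0}
    - {"jaw": 9.4, "dx": 2.8, "dy": -2.03, "dz": -0.35, "ax": 0, "ay": 0, "az": 0}
    - {"jaw": 9.4, "dx": 2.8, "dy": -2.03, "dz": -0.35, "ax": 0, "ay": 0, "az": 0}
    - {"jaw": 9.4, "dx": 2.8, "dy": -2.03, "dz": -0.35, "ax": 0, "ay": 0, "az": 0}
    - {"jaw": 9.4, "dx": 2.8, "dy": -2.03, "dz": -0.35, "ax": 0, "ay": 0, "az": 0}
    - {"jaw": 9.4, "dx": 0, "dy": 0, "dz": 0, "ax": 0, "ay": 0, "az": 0}

```text
clock: 3.5
ee_pos: [535.1, -142.7, 265.6]
orientation: [-3.112, -0.416, -0.003]
contact_force: [0.7, 0.7, 1.2]
width: 94.2
finger_force: 0.0
```

```bash
sed -i 's/print(list(zip(e\[:-1\].astype(int),h)))/print([(int(a),int(b)) for a,b in zip(e,h) if b])/' m.py; python3 m.py w2
```

```text
coupler_axis 0.81 [327.6 173. ] [ 585.9 -133.   104. ]
outlet 0.7 [326.3 165.5] [ 589.5 -131.8    0. ]
90 115 915 [ 572.7 -146.9   91.   587.3 -132.5  107.2  602.3 -117.2  110. ] [ 587.5 -132.1  100.5]
60 90 584 [ 566.7 -153.1   63.1  592.5 -130.    81.4  608.6 -111.5   84.1] [ 587.7 -132.3   73.6]
[(62, 5), (63, 7), (64, 2), (76, 2), (77, 1), (78, 3), (79, 27), (80, 149), (81, 255), (82, 115), (83, 12), (84, 1), (85, 2), (88, 1), (89, 2), (90, 10), (91, 67), (92, 65), (93, 16), (94, 10), (95, 25), (96, 25), (97, 14), (98, 4), (99, 3), (100, 7), (101, 16), (102, 13), (103, 7), (104, 3), (105, 15), (106, 120), (107, 211), (108, 208), (109, 66), (110, 10)]
clk 3.65 pos [ 531.7 -148.8  264.8] Mx [ 1.   0.3 -0. ] Mz [-0. -0. -1.] w 94.2 F [0.4 0.2 0.5] d_cm [ 5.8  0.  14.5] tiltfix ax,ay [-0.  0. -0.]
```

View pics/w2.png

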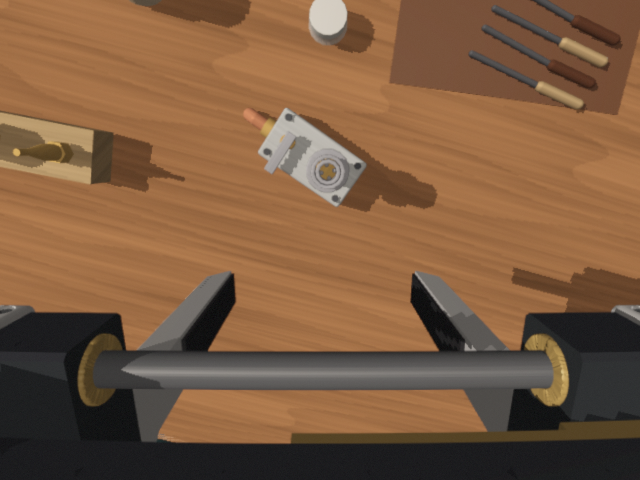

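Emit:
step_arm:
  moves:
    - {"jaw": 6, "dx": 0.83, "dy": -0.03, "dz": 2.3, "ax": 0, "ay": 0, "az": 0}
    - {"jaw": 6, "dx": 0.83, "dy": -0.03, "dz": 2.3, "ax": 0, "ay": 0, "az": 0}
    - {"jaw": 6, "dx": 0.83, "dy": -0.03, "dz": 2.3, "ax": 0, "ay": 0, "az": 0}
    - {"jaw": 6, "dx": 0.83, "dy": -0.03, "dz": 2.3, "ax": 0, "ay": 0, "az": 0}
    - {"jaw": 6, "dx": 0.83, "dy": -0.03, "dz": 2.3, "ax": 0, "ay": 0, "az": 0}
    - {"jaw": 6, "dx": 0.83, "dy": -0.03, "dz": 2.3, "ax": 0, "ay": 0, "az": 0}
    - {"jaw": 6, "dx": 0.83, "dy": 0, "dz": 2.3, "ax": 0, "ay": 0, "az": 0}
    - {"jaw": 6, "dx": 0, "dy": 0, "dz": 0.5, "ax": 0, "ay": 0, "az": 0}
    - {"jaw": 6, "dx": 0, "dy": 0, "dz": 0.5, "ax": 0, "ay": 0, "az": 0}
    - {"jaw": 6, "dx": 0, "dy": 0, "dz": 0.5, "ax": 0, "ay": 0, "az": 0}
    - {"jaw": 6, "dx": 0, "dy": 0, "dz": 0.45, "ax": 0, "ay": 0, "az": 0}
    - {"jaw": 6, "dx": 0, "dy": 0, "dz": 0, "ax": 0, "ay": 0, "az": 0}
    - {"jaw": 6, "dx": 0, "dy": 0, "dz": 0, "ax": 0, "ay": 0, "az": 0}

```text
clock: 4.73
ee_pos: [587.5, -132.5, 85.1]
orientation: [3.115, 0.405, 0.001]
contact_force: [0.2, 0.5, -0.1]
width: 60.1
finger_force: 0.0
```

Emit:
step_arm:
  moves:
    - {"jaw": 4, "dx": 0, "dy": 0, "dz": 0, "ax": 0, "ay": 0, "az": 0}
    - {"jaw": 3.4, "dx": 0, "dy": 0, "dz": 0, "ax": 0, "ay": 0, "az": 0}
    - {"jaw": 3, "dx": 0, "dy": 0, "dz": 0, "ax": 0, "ay": 0, "az": 0}
    - {"jaw": 2.8, "dx": 0, "dy": 0, "dz": 0, "ax": 0, "ay": 0, "az": 0}
    - {"jaw": 2.8, "dx": 0, "dy": 0, "dz": 0, "ax": 0, "ay": 0, "az": 0}
    - {"jaw": 2.8, "dx": 0, "dy": 0, "dz": 0, "ax": 0, "ay": 0, "az": 0}

```text
clock: 5.23
ee_pos: [587.7, -132.7, 84.7]
orientation: [3.115, 0.405, 0.001]
contact_force: [0.9, -3.7, 2.9]
width: 31.6
finger_force: 30.0
```

```bash
python3 -c "
from h import *
go([587.5,-132.2,74])"
```

```text
clk 5.23 pos [ 587.7 -132.7   84.7] Mx [9.668e-01 2.557e-01 3.000e-04] Mz [ 5.e-04 -6.e-04 -1.e+00] w 31.6 F [ 0.9 -3.7  2.9] d_cm [-0.01 -0.05  1.07] tiltfix ax,ay [ 0.0007 -0.0003 -0.    ]
```

Emit:
step_arm:
  moves:
    - {"jaw": 2.8, "dx": 0, "dy": 0, "dz": 0.2, "ax": 0, "ay": 0, "az": 0}
    - {"jaw": 2.8, "dx": 0, "dy": 0, "dz": 0.2, "ax": 0, "ay": 0, "az": 0}
    - {"jaw": 2.8, "dx": 0, "dy": 0, "dz": 0.2, "ax": 0, "ay": 0, "az": 0}
    - {"jaw": 2.8, "dx": 0, "dy": 0, "dz": 0.2, "ax": 0, "ay": 0, "az": 0}
    - {"jaw": 2.8, "dx": 0, "dy": 0, "dz": 0, "ax": 0, "ay": 0, "az": 0}

```text
clock: 5.65
ee_pos: [587.7, -132.7, 76.4]
orientation: [3.115, 0.405, 0.001]
contact_force: [-0.3, -5.4, 6.8]
width: 31.6
finger_force: 30.0
```

Emit:
step_arm:
  moves:
    - {"jaw": 2.8, "dx": 0, "dy": 0, "dz": 0.07, "ax": 0, "ay": 0, "az": 0}
    - {"jaw": 2.8, "dx": 0, "dy": 0, "dz": 0.06, "ax": 0, "ay": 0, "az": 0}
    - {"jaw": 2.8, "dx": 0, "dy": 0, "dz": 0, "ax": 0, "ay": 0, "az": 0}

```text
clock: 5.9
ee_pos: [587.8, -132.7, 75.6]
orientation: [3.115, 0.405, 0.001]
contact_force: [-1.2, -4.3, 9.6]
width: 31.4
finger_force: 30.0
```

Emit:
step_arm:
  moves:
    - {"jaw": 2.8, "dx": 0, "dy": 0, "dz": 0.05, "ax": 0, "ay": 0, "az": 0}
    - {"jaw": 2.8, "dx": 0, "dy": 0, "dz": 0, "ax": 0, "ay": 0, "az": 0}

```text
clock: 6.07
ee_pos: [587.9, -132.7, 75.5]
orientation: [3.114, 0.405, 0.001]
contact_force: [-4.1, -4.5, 17.1]
width: 31.5
finger_force: 30.0
```

Emit:
step_arm:
  moves:
    - {"jaw": 2.8, "dx": 0, "dy": 0, "dz": -0.1, "ax": 0, "ay": 0, "az": 0}
    - {"jaw": 2.8, "dx": 0, "dy": 0, "dz": -0.1, "ax": 0, "ay": 0, "az": 0}
    - {"jaw": 2.8, "dx": 0, "dy": 0, "dz": -0.1, "ax": 0, "ay": 0, "az": 0}
    - {"jaw": 2.8, "dx": 0, "dy": 0, "dz": -0.05, "ax": 0, "ay": 0, "az": 0}
    - {"jaw": 2.8, "dx": 0, "dy": 0, "dz": 0, "ax": 0, "ay": 0, "az": 0}

```text
clock: 6.48
ee_pos: [587.7, -132.7, 78.2]
orientation: [3.115, 0.405, 0.001]
contact_force: [1.4, -5.6, 1.9]
width: 31.2
finger_force: 30.0
```

Emit:
step_arm:
  moves:
    - {"jaw": 3.6, "dx": 0, "dy": 0, "dz": 0, "ax": 0, "ay": 0, "az": 0}
    - {"jaw": 6, "dx": 0, "dy": 0, "dz": 0, "ax": 0, "ay": 0, "az": 0}
    - {"jaw": 6, "dx": 0, "dy": 0, "dz": 0, "ax": 0, "ay": 0, "az": 0}
    - {"jaw": 6, "dx": 0, "dy": 0, "dz": -0.4, "ax": 0, "ay": 0, "az": 0}
    - {"jaw": 6, "dx": 0, "dy": 0, "dz": -0.4, "ax": 0, "ay": 0, "az": 0}
    - {"jaw": 6, "dx": 0, "dy": 0, "dz": 0, "ax": 0, "ay": 0, "az": 0}

```text
clock: 6.98
ee_pos: [587.9, -132.0, 87.1]
orientation: [3.115, 0.406, 0.002]
contact_force: [0.1, -0.3, 0.9]
width: 59.7
finger_force: 0.0
```

```bash
python3 -c "
from h import *
go([587.5,-132.2,88]); print(manip.get_obs()['q'])"
```

```text
clk 6.98 pos [ 587.9 -132.    87.1] Mx [9.667e-01 2.561e-01 9.000e-04] Mz [ 1.e-03 -1.e-04 -1.e+00] w 59.7 F [ 0.1 -0.3  0.9] d_cm [-0.05  0.01 -0.09] tiltfix ax,ay [ 0.0003 -0.0009  0.    ]
[ 0.41945497  0.5321445  -0.32801581  1.76104248  0.21318948  0.88229062
 -1.31414259]
```

Emit:
step_arm:
  moves:
    - {"jaw": 6, "dx": 0, "dy": 0, "dz": 0, "ax": 0, "ay": 0, "az": -0.121}
    - {"jaw": 6, "dx": 0, "dy": 0, "dz": 0, "ax": 0, "ay": 0, "az": -0.121}
    - {"jaw": 6, "dx": 0, "dy": 0, "dz": 0, "ax": 0, "ay": 0, "az": -0.121}
    - {"jaw": 6, "dx": 0, "dy": 0, "dz": 0, "ax": 0, "ay": 0, "az": -0.121}
    - {"jaw": 6, "dx": 0, "dy": 0, "dz": 0, "ax": 0, "ay": 0, "az": -0.121}
    - {"jaw": 6, "dx": 0, "dy": 0, "dz": 0, "ax": 0, "ay": 0, "az": -0.121}
    - {"jaw": 6, "dx": 0, "dy": 0, "dz": 0, "ax": 0, "ay": 0, "az": -0.121}
    - {"jaw": 6, "dx": 0, "dy": 0, "dz": 0, "ax": 0, "ay": 0, "az": -0.121}
    - {"jaw": 6, "dx": 0, "dy": 0, "dz": 0, "ax": 0, "ay": 0, "az": -0.121}
    - {"jaw": 6, "dx": 0, "dy": 0, "dz": 0, "ax": 0, "ay": 0, "az": -0.121}
    - {"jaw": 6, "dx": 0, "dy": 0, "dz": 0, "ax": 0, "ay": 0, "az": -0.121}
    - {"jaw": 6, "dx": 0, "dy": 0, "dz": 0, "ax": 0, "ay": 0, "az": -0.121}
    - {"jaw": 6, "dx": 0, "dy": 0, "dz": 0, "ax": 0, "ay": 0, "az": -0.119}
    - {"jaw": 6, "dx": 0, "dy": 0, "dz": 0, "ax": 0, "ay": 0, "az": 0}
    - {"jaw": 6, "dx": 0, "dy": 0, "dz": 0, "ax": 0, "ay": 0, "az": 0}
    - {"jaw": 6, "dx": 0, "dy": 0, "dz": 0, "ax": 0, "ay": 0, "az": 0}

```text
clock: 8.32
ee_pos: [587.5, -132.2, 86.2]
orientation: [-1.921, -2.486, -0.0]
contact_force: [-0.3, -0.6, 1.2]
width: 60.2
finger_force: 0.0
```

Emit:
step_arm:
  moves:
    - {"jaw": 4, "dx": 0, "dy": 0, "dz": 0, "ax": 0, "ay": 0, "az": 0}
    - {"jaw": 3.4, "dx": 0, "dy": 0, "dz": 0, "ax": 0, "ay": 0, "az": 0}
    - {"jaw": 3, "dx": 0, "dy": 0, "dz": 0, "ax": 0, "ay": 0, "az": 0}
    - {"jaw": 2.8, "dx": 0, "dy": 0, "dz": 0, "ax": 0, "ay": 0, "az": 0}
    - {"jaw": 2.8, "dx": 0, "dy": 0, "dz": 0, "ax": 0, "ay": 0, "az": 0}
    - {"jaw": 2.8, "dx": 0, "dy": 0, "dz": 0, "ax": 0, "ay": 0, "az": 0}

```text
clock: 8.82
ee_pos: [587.4, -132.1, 86.1]
orientation: [-1.916, -2.49, 0.0]
contact_force: [-0.7, -0.4, 0.2]
width: 31.2
finger_force: 30.0
```

```bash
python3 -c "
from h import *
go([587.5,-132.2,88]); print(manip.get_obs()['q'])"
```

```text
clk 8.82 pos [ 587.4 -132.1   86.1] Mx [-2.560e-01  9.667e-01  1.000e-04] Mz [-2.e-04  0.e+00 -1.e+00] w 31.2 F [-0.7 -0.4  0.2] d_cm [-0.01  0.   -0.19] tiltfix ax,ay [-0.0001 -0.0001 -0.    ]
[ 0.67712653  0.6101572  -0.68471748  1.75283843  0.46311201  0.94621319
  0.06213734]
```

Emit:
step_arm:
  moves:
    - {"jaw": 3.6, "dx": 0, "dy": 0, "dz": 0, "ax": 0, "ay": 0, "az": 0}
    - {"jaw": 6, "dx": 0, "dy": 0, "dz": 0, "ax": 0, "ay": 0, "az": 0}
    - {"jaw": 7, "dx": 0, "dy": 0, "dz": -1, "ax": 0, "ay": 0, "az": 0}
    - {"jaw": 7, "dx": 0, "dy": 0, "dz": -2.4, "ax": 0, "ay": 0, "az": 0}
    - {"jaw": 7, "dx": -1.2, "dy": 0, "dz": -3, "ax": 0, "ay": 0, "az": 0}
    - {"jaw": 7, "dx": -1.6, "dy": 0, "dz": -3, "ax": 0, "ay": 0, "az": 0}
    - {"jaw": 7, "dx": -1.6, "dy": 0, "dz": -3, "ax": 0, "ay": 0, "az": 0}
    - {"jaw": 7, "dx": -1.6, "dy": 0, "dz": -3, "ax": 0, "ay": 0, "az": 0}
    - {"jaw": 7, "dx": 0, "dy": 0, "dz": 0, "ax": 0, "ay": 0, "az": 0}
    - {"jaw": 7, "dx": 0, "dy": 0, "dz": 0, "ax": 0, "ay": 0, "az": 0}

```text
clock: 9.65
ee_pos: [603.5, -190.9, 242.0]
orientation: [1.916, 2.486, 0.001]
contact_force: [-0.6, 1.1, 0.2]
width: 69.7
finger_force: 0.0
```

```bash
python3 m.py w3; python3 -c "
import cv2;a=cv2.imread('pics/w3.png')[60:280,200:440];cv2.imwrite('pics/w3c.png',cv2.resize(a,(654,600)))"
```

```text
coupler_axis 0.59 [322.3 163.1] [ 587.5 -131.7  104. ]
outlet 0.8 [320.8 162.7] [ 586.7 -134.7    0. ]
90 115 1043 [ 572.  -147.2   95.1  586.8 -132.3  101.1  601.7 -117.3  109.9] [ 586.8 -132.3  102.5]
60 90 620 [ 565.9 -153.2   72.3  586.2 -129.4   75.1  607.9 -112.1   83.7] [ 586.9 -132.7   78. ]
[(62, 1), (63, 1), (64, 3), (65, 1), (72, 8), (73, 58), (74, 206), (75, 255), (76, 75), (77, 3), (79, 1), (81, 1), (84, 2), (85, 1), (86, 1), (87, 1), (88, 1), (89, 1), (90, 1), (93, 4), (94, 5), (95, 19), (96, 15), (97, 54), (98, 116), (99, 122), (100, 163), (101, 181), (102, 50), (103, 6), (104, 1), (105, 4), (106, 8), (107, 69), (108, 144), (109, 75), (110, 6)]
clk 9.80 pos [ 602.3 -189.4  239.4] Mx [-0.3  1.   0. ] Mz [-0.  0. -1.] w 70.0 F [-0.5  0.  -0.9] d_cm [ 5.7  0.1 11.9] tiltfix ax,ay [-0. -0. -0.]
```

View pics/w3c.png

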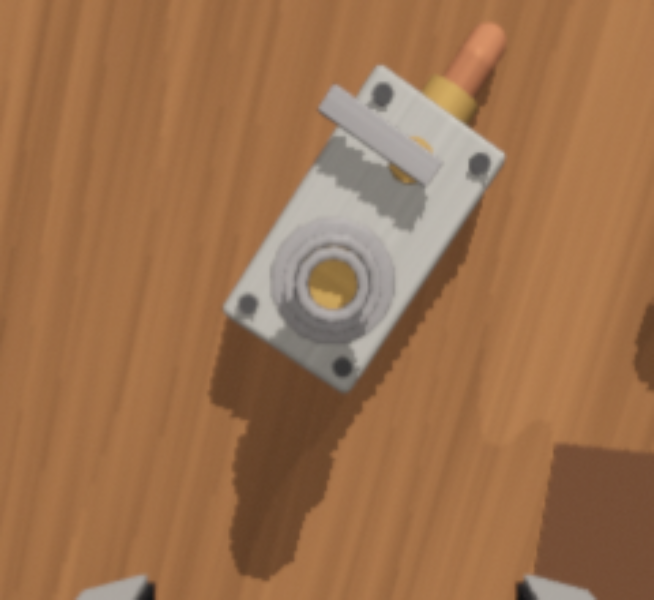

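Emit:
step_arm:
  moves:
    - {"jaw": 7, "dx": 3.14, "dy": 0.28, "dz": 0, "ax": 0, "ay": 0, "az": 0}
    - {"jaw": 7, "dx": 3.14, "dy": 0.28, "dz": 0, "ax": 0, "ay": 0, "az": 0}
    - {"jaw": 7, "dx": 3.14, "dy": 0.28, "dz": 0, "ax": 0, "ay": 0, "az": 0}
    - {"jaw": 7, "dx": 3.14, "dy": 0.28, "dz": 0, "ax": 0, "ay": 0, "az": 0}
    - {"jaw": 7, "dx": 3.14, "dy": 0.28, "dz": 0, "ax": 0, "ay": 0, "az": 0}
    - {"jaw": 7, "dx": 3.14, "dy": 0.28, "dz": 0, "ax": 0, "ay": 0, "az": 0}
    - {"jaw": 7, "dx": 3.14, "dy": 0.28, "dz": 0, "ax": 0, "ay": 0, "az": 0}
    - {"jaw": 7, "dx": 3.14, "dy": 0.28, "dz": 0, "ax": 0, "ay": 0, "az": 0}
    - {"jaw": 7, "dx": 3.14, "dy": 0.28, "dz": 0, "ax": 0, "ay": 0, "az": 0}
    - {"jaw": 7, "dx": 3.14, "dy": 0.28, "dz": 0, "ax": 0, "ay": 0, "az": 0}
    - {"jaw": 7, "dx": 3.14, "dy": 0.28, "dz": 0, "ax": 0, "ay": 0, "az": 0}
    - {"jaw": 7, "dx": 3.14, "dy": 0.28, "dz": 0, "ax": 0, "ay": 0, "az": 0}
    - {"jaw": 7, "dx": 0, "dy": 0, "dz": 0, "ax": 0, "ay": 0, "az": 0}
    - {"jaw": 7, "dx": 0, "dy": 0, "dz": 0, "ax": 0, "ay": 0, "az": 0}
    - {"jaw": 7, "dx": 0, "dy": 0, "dz": 0, "ax": 0, "ay": 0, "az": 0}

```text
clock: 11.05
ee_pos: [538.4, 182.5, 239.5]
orientation: [-1.915, -2.49, 0.002]
contact_force: [-0.9, -0.3, -0.1]
width: 69.9
finger_force: 0.0
```

```bash
cat > g.py <<'E'
from h import *
np.set_printoptions(precision=2,suppress=True)
f=eyes.grab_frame('wrist'); r=finder.regions_of('gauge','wrist')[:2]
for n,h in [('gauge_case',67),('gauge',12)]:
    for k in finder.landmark_of(n,'wrist')[:2]: print(n,round(k['conf'],2),np.array(k['xy']),at_h(f,k['xy'],h)[0])
for k in r: print(k['conf'],k['rect'])
p=cloud(f); p=p[np.hypot(p[:,0]-523,p[:,1]-242)<35]
q=p[p[:,2]>75]; print(len(q),np.median(q[:,2]),np.percentile(q,[1,99],axis=0))
(c,rad)=cv2.minEnclosingCircle(q[:,:2].astype(np.float32)); print('circle',c,rad,'mean',q.mean(0))
b=p[(p[:,2]>36)&(p[:,2]<44)]; print('block top',np.median(b[:,2]))
cv2.imwrite('pics/w4.png',f['color'][...,::-1])
go([523,242,90])
E
python3 g.py
```

```text
gauge_case 0.86 [325.3 159.9] [524.03 244.37  67.  ]
gauge 0.62 [323.7 158.2] [522.47 244.74  12.  ]
gauge 0.32 [298.3 435.7] [ 583.57 -120.28   12.  ]
0.8 [301.8, 141.6, 348.5, 182.5]
3742 349.4274129209552 [[504.87 207.18  77.41]
 [542.94 259.89 354.02]]
circle (524.978515625, 234.62693786621094) 27.988117218017578 mean [528.02 223.49 236.96]
block top 38.86876007609132
clk 11.25 pos [539.  181.7 239.9] Mx [-0.25  0.97 -0.  ] Mz [-0. -0. -1.] w 69.9 F [ 0.7 -0.4  0.3] d_cm [ 6.24 -0.   14.99] tiltfix ax,ay [-0.  0.  0.]
```

View pics/w4.png

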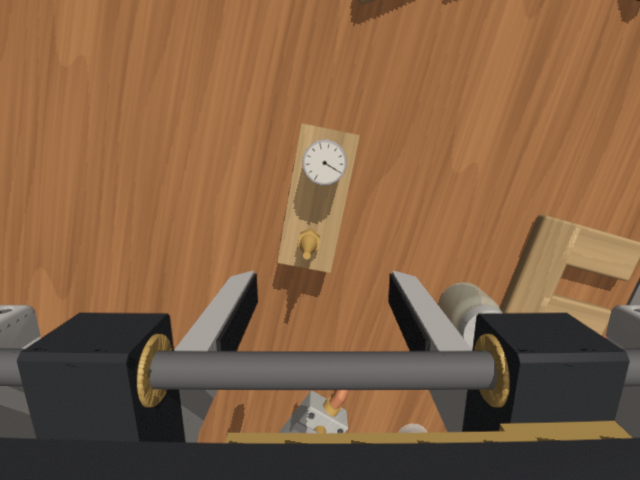

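```bash
python3 - <<'E'
from h import *
np.set_printoptions(precision=2,suppress=True)
f=eyes.grab_frame('wrist'); p=cloud(f); p=p[np.hypot(p[:,0]-523,p[:,1]-242)<35]
q=p[(p[:,2]>75)&(p[:,2]<90)]; (c,rad)=cv2.minEnclosingCircle(q[:,:2].astype(np.float32)); print(len(q),'circle',c,rad,'mean',q.mean(0),np.percentile(q,[1,99],axis=0))
k=[finder.regions_of('gauge','wrist')[0]['rect']]; print(at_h(f,[[ (k[0][0]+k[0][2])/2,(k[0][1]+k[0][3])/2]],80))
go([523.8,243.2,48])
print(manip.get_obs()['q'])
E
```

```text
1571 circle (523.1217041015625, 242.50059509277344) 20.911182403564453 mean [523.18 242.31  79.05] [[503.87 223.09  77.14]
 [542.47 261.03  80.99]]
[[523.95 242.17  80.  ]]
clk 11.35 pos [539.  182.  240.1] Mx [-0.26  0.97 -0.  ] Mz [-0. -0. -1.] w 69.8 F [-0.7  0.3  0.1] d_cm [ 6.3   0.09 19.21] tiltfix ax,ay [-0.  0. -0.]
[ 0.29  0.4  -0.87  1.69  0.33  1.2  -0.4 ]
```

Emit:
step_arm:
  moves:
    - {"jaw": 7, "dx": 2.07, "dy": 0.03, "dz": 2.0, "ax": 0, "ay": 0, "az": 0}
    - {"jaw": 7, "dx": 2.07, "dy": 0.03, "dz": 2.0, "ax": 0, "ay": 0, "az": 0}
    - {"jaw": 7, "dx": 2.07, "dy": 0.02, "dz": 2.0, "ax": 0, "ay": 0, "az": 0}
    - {"jaw": 7, "dx": 0, "dy": 0, "dz": 2.5, "ax": 0, "ay": 0, "az": 0}
    - {"jaw": 7, "dx": 0, "dy": 0, "dz": 2.5, "ax": 0, "ay": 0, "az": 0}
    - {"jaw": 7, "dx": 0, "dy": 0, "dz": 2.5, "ax": 0, "ay": 0, "az": 0}
    - {"jaw": 7, "dx": 0, "dy": 0, "dz": 2.0, "ax": 0, "ay": 0, "az": 0}
    - {"jaw": 7, "dx": 0, "dy": 0, "dz": 1.5, "ax": 0, "ay": 0, "az": 0}
    - {"jaw": 7, "dx": 0, "dy": 0, "dz": 1.2, "ax": 0, "ay": 0, "az": 0}
    - {"jaw": 7, "dx": 0, "dy": 0, "dz": 0.9, "ax": 0, "ay": 0, "az": 0}
    - {"jaw": 7, "dx": 0, "dy": 0, "dz": 0, "ax": 0, "ay": 0, "az": 0}
    - {"jaw": 7, "dx": 0, "dy": 0, "dz": 0, "ax": 0, "ay": 0, "az": 0}

```text
clock: 12.35
ee_pos: [523.9, 243.1, 49.5]
orientation: [-1.916, -2.49, -0.0]
contact_force: [-0.3, 0.4, 0.2]
width: 69.9
finger_force: 0.0
```

```bash
python3 -c "
from h import *
go([523.9,242.2,49])"
```

```text
clk 12.35 pos [523.9 243.1  49.5] Mx [-2.561e-01  9.666e-01  2.000e-04] Mz [ 1.e-04  3.e-04 -1.e+00] w 69.9 F [-0.3  0.4  0.2] d_cm [-0.09 -0.02  0.05] tiltfix ax,ay [ 0.0002 -0.0002 -0.    ]
```

Emit:
step_arm:
  moves:
    - {"jaw": 5.5, "dx": -0.08, "dy": -0.02, "dz": 0, "ax": 0, "ay": 0, "az": 0}
    - {"jaw": 4.6, "dx": 0, "dy": 0, "dz": 0, "ax": 0, "ay": 0, "az": 0}
    - {"jaw": 4.2, "dx": 0, "dy": 0, "dz": 0, "ax": 0, "ay": 0, "az": 0}
    - {"jaw": 3.9, "dx": 0, "dy": 0, "dz": 0, "ax": 0, "ay": 0, "az": 0}
    - {"jaw": 3.7, "dx": 0, "dy": 0, "dz": 0, "ax": 0, "ay": 0, "az": 0}
    - {"jaw": 3.7, "dx": 0, "dy": 0, "dz": 0, "ax": 0, "ay": 0, "az": 0}
    - {"jaw": 3.7, "dx": 0, "dy": 0, "dz": 0, "ax": 0, "ay": 0, "az": 0}

```text
clock: 12.93
ee_pos: [523.9, 242.2, 49.5]
orientation: [1.916, 2.489, 0.0]
contact_force: [-1.0, -1.9, 6.0]
width: 41.5
finger_force: 30.0
```

Emit:
step_arm:
  moves:
    - {"jaw": 3.7, "dx": 0, "dy": 0, "dz": -0.5, "ax": 0, "ay": 0, "az": 0}
    - {"jaw": 3.7, "dx": 0, "dy": 0, "dz": -0.8, "ax": 0, "ay": 0, "az": 0}
    - {"jaw": 3.7, "dx": 0, "dy": 0, "dz": -1, "ax": 0, "ay": 0, "az": 0}
    - {"jaw": 3.7, "dx": 0, "dy": 0, "dz": -1.2, "ax": 0, "ay": 0, "az": 0}
    - {"jaw": 3.7, "dx": 0, "dy": 0, "dz": -1.5, "ax": 0, "ay": 0, "az": 0}
    - {"jaw": 3.7, "dx": 0, "dy": 0, "dz": -2, "ax": 0, "ay": 0, "az": 0}
    - {"jaw": 3.7, "dx": 0, "dy": 0, "dz": -2, "ax": 0, "ay": 0, "az": 0}
    - {"jaw": 3.7, "dx": 0, "dy": 0, "dz": -2, "ax": 0, "ay": 0, "az": 0}
    - {"jaw": 3.7, "dx": 0, "dy": 0, "dz": -1.5, "ax": 0, "ay": 0, "az": 0}
    - {"jaw": 3.7, "dx": 0, "dy": 0, "dz": 0, "ax": 0, "ay": 0, "az": 0}
    - {"jaw": 3.7, "dx": 0, "dy": 0, "dz": 0, "ax": 0, "ay": 0, "az": 0}

```text
clock: 13.85
ee_pos: [524.0, 242.1, 175.3]
orientation: [1.915, 2.489, 0.002]
contact_force: [-0.3, 0.3, -2.6]
width: 41.5
finger_force: 30.0
```

```bash
python3 - <<'E'
from h import *
np.set_printoptions(precision=2,suppress=True)
go([587.6,-132.7,175])
s=manip.get_obs(); e=np.array(s['ee_pos'])
for c in ['scene','wrist']:
    f=eyes.grab_frame(c)
    for n,h in [('gauge_case',e[2]+19),('gauge',e[2]-37.5)]:
        for k in finder.landmark_of(n,c)[:1]: print(c,n,round(k['conf'],2),np.array(k['xy']),at_h(f,k['xy'],h)[0]-e)
    for k in finder.regions_of('gauge',c)[:1]: print(k['conf'],k['rect'])
    cv2.imwrite(f'pics/{c}5.png',f['color'][...,::-1])
a=cv2.imread('pics/scene5.png')[100:250,230:390]; b=cv2.imread('pics/wrist5.png')[180:480,160:480]
cv2.imwrite('pics/c5.png',np.hstack([cv2.resize(a,(400,375)),cv2.resize(b,(400,375))]))
E
```

```text
clk 13.85 pos [524.  242.1 175.3] Mx [-0.26  0.97 -0.  ] Mz [ 0.  0. -1.] w 41.5 F [-0.3  0.3 -2.6] d_cm [-37.86  -3.45   0.03] tiltfix ax,ay [ 0.  0. -0.]
scene gauge 0.8 [309.3 178.4] [ -3.62   2.08 -37.5 ]
0.93 [301.1, 147.1, 317.1, 183.8]
wrist gauge_case 0.56 [323.6 300.8] [-1.35  2.04 19.  ]
wrist gauge 0.6 [326.7 266.7] [  0.99   1.15 -37.5 ]
0.81 [277.9, 256.2, 368.2, 348.1]
```

View pics/c5.png

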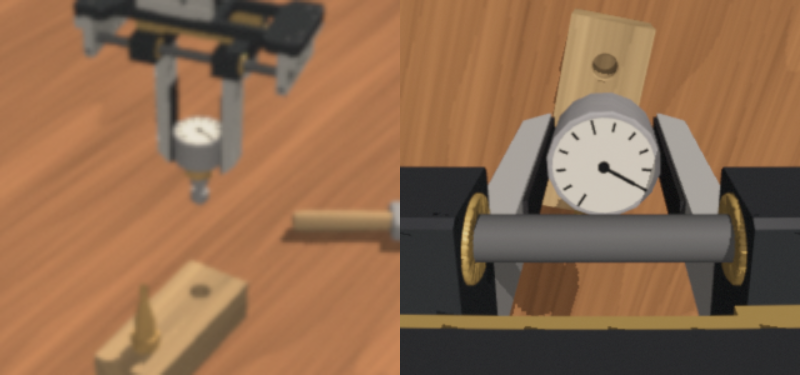

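Emit:
step_arm:
  moves:
    - {"jaw": 3.7, "dx": -2, "dy": -0.2, "dz": 0, "ax": 0, "ay": 0, "az": 0}
    - {"jaw": 3.7, "dx": -3, "dy": -0.3, "dz": 0, "ax": 0, "ay": 0, "az": 0}
    - {"jaw": 3.7, "dx": -3, "dy": -0.3, "dz": 0, "ax": 0, "ay": 0, "az": 0}
    - {"jaw": 3.7, "dx": -3, "dy": -0.3, "dz": 0, "ax": 0, "ay": 0, "az": 0}
    - {"jaw": 3.7, "dx": -3, "dy": -0.3, "dz": 0, "ax": 0, "ay": 0, "az": 0}
    - {"jaw": 3.7, "dx": -3, "dy": -0.3, "dz": 0, "ax": 0, "ay": 0, "az": 0}
    - {"jaw": 3.7, "dx": -3, "dy": -0.3, "dz": 0, "ax": 0, "ay": 0, "az": 0}
    - {"jaw": 3.7, "dx": -3, "dy": -0.3, "dz": 0, "ax": 0, "ay": 0, "az": 0}
    - {"jaw": 3.7, "dx": -3, "dy": -0.3, "dz": 0, "ax": 0, "ay": 0, "az": 0}
    - {"jaw": 3.7, "dx": -3, "dy": -0.3, "dz": 0, "ax": 0, "ay": 0, "az": 0}
    - {"jaw": 3.7, "dx": -3, "dy": -0.3, "dz": 0, "ax": 0, "ay": 0, "az": 0}
    - {"jaw": 3.7, "dx": -3, "dy": -0.25, "dz": 0, "ax": 0, "ay": 0, "az": 0}
    - {"jaw": 3.7, "dx": -2, "dy": -0.1, "dz": 0, "ax": 0, "ay": 0, "az": 0}
    - {"jaw": 3.7, "dx": -0.86, "dy": 0, "dz": 0, "ax": 0, "ay": 0, "az": 0}
    - {"jaw": 3.7, "dx": 0, "dy": 0, "dz": 0, "ax": 0, "ay": 0, "az": 0}
    - {"jaw": 3.7, "dx": 0, "dy": 0, "dz": 0, "ax": 0, "ay": 0, "az": 0}
    - {"jaw": 3.7, "dx": 0, "dy": 0, "dz": 0, "ax": 0, "ay": 0, "az": 0}

```text
clock: 15.67
ee_pos: [586.3, -131.1, 174.2]
orientation: [-1.913, -2.491, -0.001]
contact_force: [0.0, -0.4, -2.0]
width: 41.3
finger_force: 30.0
```

```bash
cat > d.py <<'E'
from h import *
np.set_printoptions(precision=2,suppress=True)
go([587.6,-132.7,175])
s=manip.get_obs(); e=np.array(s['ee_pos']); M=Rm(s['orientation'])
f=eyes.grab_frame('wrist')
k=finder.regions_of('gauge','wrist')[0]; p=(cloud(f,k['region'])-e)@M
q=p[(np.abs(p[:,2]+30.5)<4)&(np.hypot(p[:,0],p[:,1])<30)]
print('tool frame dial: z',np.median(q[:,2]),'circle',cv2.minEnclosingCircle(q[:,:2].astype(np.float32)),np.percentile(q,[1,99],axis=0))
A=np.c_[q[:,:2],np.ones(len(q))]; print('plane slopes',np.linalg.lstsq(A,q[:,2],rcond=None)[0])
E
python3 d.py
```

```text
clk 15.67 pos [ 586.3 -131.1  174.2] Mx [-0.26  0.97  0.  ] Mz [-0.  0. -1.] w 41.3 F [ 0.  -0.4 -2. ] d_cm [-0.19  0.09 -0.08] tiltfix ax,ay [ 0. -0. -0.]
tool frame dial: z -29.62221730654443 circle ((0.8127011656761169, -0.7289888262748718), 20.898744583129883) [[-17.74 -19.62 -31.15]
 [ 20.54  18.52 -27.37]]
plane slopes [  0.01  -0.   -29.62]
```

Emit:
step_arm:
  moves:
    - {"jaw": 3.7, "dx": -0.24, "dy": 0.08, "dz": 0.8, "ax": 0, "ay": 0, "az": 0}
    - {"jaw": 3.7, "dx": 0, "dy": 0, "dz": 0.7, "ax": 0, "ay": 0, "az": 0}
    - {"jaw": 3.7, "dx": 0, "dy": 0, "dz": 0.6, "ax": 0, "ay": 0, "az": 0}
    - {"jaw": 3.7, "dx": 0, "dy": 0, "dz": 0, "ax": 0, "ay": 0, "az": 0}
    - {"jaw": 3.7, "dx": 0, "dy": 0, "dz": 0, "ax": 0, "ay": 0, "az": 0}
    - {"jaw": 3.7, "dx": 0, "dy": 0, "dz": 0, "ax": 0, "ay": 0, "az": 0}

```text
clock: 16.27
ee_pos: [587.8, -134.9, 153.2]
orientation: [-1.916, -2.49, -0.0]
contact_force: [-0.2, 0.0, -2.4]
width: 41.8
finger_force: 30.0
```

```bash
sed -i 's/587.6,-132.7,175/587.7,-133.2,154/' d.py; python3 d.py
```

```text
clk 16.27 pos [ 587.8 -134.9  153.2] Mx [-0.26  0.97  0.  ] Mz [-0.  0. -1.] w 41.8 F [-0.2  0.  -2.4] d_cm [ 0.17  0.03 -0.08] tiltfix ax,ay [ 0. -0. -0.]
tool frame dial: z -29.60692878602881 circle ((0.6267371773719788, -0.8283265233039856), 21.22770881652832) [[-17.76 -20.05 -31.14]
 [ 20.67  18.55 -27.39]]
plane slopes [  0.01   0.   -29.6 ]
```

Emit:
step_arm:
  moves:
    - {"jaw": 3.7, "dx": 0.17, "dy": 0.03, "dz": 0.3, "ax": 0, "ay": 0, "az": 0}
    - {"jaw": 3.7, "dx": 0, "dy": 0, "dz": 0, "ax": 0, "ay": 0, "az": 0}
    - {"jaw": 3.7, "dx": 0, "dy": 0, "dz": 0, "ax": 0, "ay": 0, "az": 0}
    - {"jaw": 3.7, "dx": 0, "dy": 0, "dz": 0, "ax": 0, "ay": 0, "az": 0}
    - {"jaw": 3.7, "dx": 0, "dy": 0, "dz": 0, "ax": 0, "ay": 0, "az": 0}
    - {"jaw": 3.7, "dx": 0, "dy": 0, "dz": 0, "ax": 0, "ay": 0, "az": 0}

```text
clock: 16.87
ee_pos: [587.6, -133.4, 150.2]
orientation: [1.916, 2.49, 0.0]
contact_force: [0.6, 0.1, -2.8]
width: 41.8
finger_force: 30.0
```

```bash
python3 -c "
from h import *
go([587.7,-133.2,150])"
```

```text
clk 16.87 pos [ 587.6 -133.4  150.2] Mx [-0.256   0.9667  0.    ] Mz [ 1.e-04  0.e+00 -1.e+00] w 41.8 F [ 0.6  0.1 -2.8] d_cm [0.01 0.01 0.02] tiltfix ax,ay [ 0.0001 -0.      0.    ]
```

Emit:
step_arm:
  moves:
    - {"jaw": 3.7, "dx": 0.01, "dy": 0.01, "dz": 0.2, "ax": 0, "ay": 0, "az": 0}
    - {"jaw": 3.7, "dx": 0, "dy": 0, "dz": 0.2, "ax": 0, "ay": 0, "az": 0}
    - {"jaw": 3.7, "dx": 0, "dy": 0, "dz": 0.15, "ax": 0, "ay": 0, "az": 0}
    - {"jaw": 3.7, "dx": 0, "dy": 0, "dz": 0.15, "ax": 0, "ay": 0, "az": 0}
    - {"jaw": 3.7, "dx": 0, "dy": 0, "dz": 0, "ax": 0, "ay": 0, "az": 0}

```text
clock: 17.28
ee_pos: [587.5, -133.2, 142.7]
orientation: [-1.916, -2.489, 0.0]
contact_force: [0.2, -0.2, -1.4]
width: 41.2
finger_force: 30.0
```

Emit:
step_arm:
  moves:
    - {"jaw": 3.7, "dx": 0, "dy": 0, "dz": 0.15, "ax": 0, "ay": 0, "az": 0}
    - {"jaw": 3.7, "dx": 0, "dy": 0, "dz": 0.15, "ax": 0, "ay": 0, "az": 0}
    - {"jaw": 3.7, "dx": 0, "dy": 0, "dz": 0, "ax": 0, "ay": 0, "az": 0}

```text
clock: 17.53
ee_pos: [587.5, -133.2, 139.8]
orientation: [-1.916, -2.489, 0.0]
contact_force: [-0.6, -0.4, -2.3]
width: 41.9
finger_force: 30.0
```

Emit:
step_arm:
  moves:
    - {"jaw": 3.7, "dx": 0, "dy": 0, "dz": 0.15, "ax": 0, "ay": 0, "az": 0}
    - {"jaw": 3.7, "dx": 0, "dy": 0, "dz": 0.15, "ax": 0, "ay": 0, "az": 0}
    - {"jaw": 3.7, "dx": 0, "dy": 0, "dz": 0.15, "ax": 0, "ay": 0, "az": 0}
    - {"jaw": 3.7, "dx": 0, "dy": 0, "dz": 0.15, "ax": 0, "ay": 0, "az": 0}
    - {"jaw": 3.7, "dx": 0, "dy": 0, "dz": 0, "ax": 0, "ay": 0, "az": 0}

```text
clock: 17.95
ee_pos: [587.8, -133.2, 134.2]
orientation: [1.916, 2.49, 0.0]
contact_force: [-0.8, 0.6, 3.2]
width: 41.3
finger_force: 30.0
```

Emit:
step_arm:
  moves:
    - {"jaw": 3.7, "dx": 0, "dy": 0, "dz": 0.15, "ax": 0, "ay": 0, "az": 0}
    - {"jaw": 3.7, "dx": 0, "dy": 0, "dz": 0.15, "ax": 0, "ay": 0, "az": 0}
    - {"jaw": 3.7, "dx": 0, "dy": 0, "dz": 0, "ax": 0, "ay": 0, "az": 0}

```text
clock: 18.2
ee_pos: [587.7, -133.0, 131.1]
orientation: [-1.916, -2.49, -0.001]
contact_force: [-0.2, 1.3, 0.4]
width: 41.1
finger_force: 30.0
```

Emit:
step_arm:
  moves:
    - {"jaw": 3.7, "dx": 0, "dy": 0, "dz": 0.15, "ax": 0, "ay": 0, "az": 0}
    - {"jaw": 3.7, "dx": 0, "dy": 0, "dz": 0.15, "ax": 0, "ay": 0, "az": 0}
    - {"jaw": 3.7, "dx": 0, "dy": 0, "dz": 0, "ax": 0, "ay": 0, "az": 0}

```text
clock: 18.45
ee_pos: [587.8, -132.9, 128.2]
orientation: [-1.916, -2.49, -0.001]
contact_force: [-0.4, 1.3, 4.0]
width: 41.1
finger_force: 30.0
```

```bash
python3 d.py; python3 -c "
from h import *
for i in range(4): print(np.round(manip.get_obs()['contact_force'],1)); eyes.grab_frame('scene')"
```

```text
clk 18.45 pos [ 587.8 -132.9  128.2] Mx [-0.26  0.97  0.  ] Mz [ 0.  0. -1.] w 41.1 F [-0.4  1.3  4. ] d_cm [-0.02 -0.01 -2.58] tiltfix ax,ay [ 0. -0. -0.]
tool frame dial: z -29.626980876644872 circle ((0.5283721089363098, -1.0551133155822754), 21.27198600769043) [[-17.82 -19.74 -31.14]
 [ 20.51  18.53 -27.4 ]]
plane slopes [  0.01  -0.   -29.61]
[-0.9  2.3  4. ]
[-1.6  1.6  3.6]
[-0.5  1.8  3.9]
[-1.1  1.9  3.7]
```

Emit:
step_arm:
  moves:
    - {"jaw": 3.7, "dx": 0, "dy": 0, "dz": 0.15, "ax": 0, "ay": 0, "az": 0}
    - {"jaw": 3.7, "dx": 0, "dy": 0, "dz": 0.15, "ax": 0, "ay": 0, "az": 0}
    - {"jaw": 3.7, "dx": 0, "dy": 0, "dz": 0.15, "ax": 0, "ay": 0, "az": 0}
    - {"jaw": 3.7, "dx": 0, "dy": 0, "dz": 0.15, "ax": 0, "ay": 0, "az": 0}
    - {"jaw": 3.7, "dx": 0, "dy": 0, "dz": 0, "ax": 0, "ay": 0, "az": 0}

```text
clock: 19.17
ee_pos: [587.8, -133.1, 122.1]
orientation: [-1.916, -2.49, -0.0]
contact_force: [-1.6, 2.6, 4.5]
width: 41.5
finger_force: 30.0
```

Emit:
step_arm:
  moves:
    - {"jaw": 3.7, "dx": 0, "dy": 0, "dz": 0.1, "ax": 0, "ay": 0, "az": 0}
    - {"jaw": 3.7, "dx": 0, "dy": 0, "dz": 0.1, "ax": 0, "ay": 0, "az": 0}
    - {"jaw": 3.7, "dx": 0, "dy": 0, "dz": 0, "ax": 0, "ay": 0, "az": 0}

```text
clock: 19.42
ee_pos: [588.0, -133.4, 120.3]
orientation: [1.916, 2.489, 0.0]
contact_force: [-1.2, 1.5, 6.4]
width: 41.7
finger_force: 30.0
```

Emit:
step_arm:
  moves:
    - {"jaw": 3.7, "dx": 0, "dy": 0, "dz": 0.08, "ax": 0, "ay": 0, "az": 0}
    - {"jaw": 3.7, "dx": 0, "dy": 0, "dz": 0.06, "ax": 0, "ay": 0, "az": 0}
    - {"jaw": 3.7, "dx": 0, "dy": 0, "dz": 0, "ax": 0, "ay": 0, "az": 0}

```text
clock: 19.67
ee_pos: [588.0, -133.4, 119.3]
orientation: [1.916, 2.489, 0.0]
contact_force: [-2.4, 1.9, 10.1]
width: 41.7
finger_force: 30.0
```

Emit:
step_arm:
  moves:
    - {"jaw": 3.7, "dx": 0, "dy": 0, "dz": 0.05, "ax": 0, "ay": 0, "az": 0}
    - {"jaw": 3.7, "dx": 0, "dy": 0, "dz": 0.04, "ax": 0, "ay": 0, "az": 0}
    - {"jaw": 3.7, "dx": 0, "dy": 0, "dz": 0, "ax": 0, "ay": 0, "az": 0}

```text
clock: 19.92
ee_pos: [588.1, -133.4, 119.2]
orientation: [1.915, 2.489, -0.0]
contact_force: [-7.7, 1.9, 23.9]
width: 41.7
finger_force: 30.0
```

Emit:
step_arm:
  moves:
    - {"jaw": 3.7, "dx": 0, "dy": 0, "dz": -0.06, "ax": 0, "ay": 0, "az": 0}
    - {"jaw": 3.7, "dx": 0, "dy": 0, "dz": -0.04, "ax": 0, "ay": 0, "az": 0}
    - {"jaw": 3.7, "dx": 0, "dy": 0, "dz": 0, "ax": 0, "ay": 0, "az": 0}

```text
clock: 20.17
ee_pos: [588.0, -133.4, 119.4]
orientation: [1.916, 2.489, 0.0]
contact_force: [-1.2, 0.8, 9.5]
width: 41.2
finger_force: 30.0
```

```bash
python3 - <<'E'
from h import *
np.set_printoptions(precision=1,suppress=True)
s=manip.get_obs(); print(s['contact_force'],s['ee_pos'])
f=eyes.grab_frame('scene'); cv2.imwrite('pics/s6.png',cv2.resize(f['color'][270:390,170:290,::-1],(600,600)))
p=cloud(f); p=p[np.hypot(p[:,0]-587.6,p[:,1]+132.7)<26]
h,e=np.histogram(p[:,2],np.arange(60,150)); print([(int(a),int(b)) for a,b in zip(e,h) if b])
E
```

```text
[-1.2  0.8  9.5] [ 588.  -133.4  119.4]
[(60, 6), (61, 5), (62, 5), (63, 6), (64, 1), (65, 2), (66, 2), (75, 3), (76, 3), (77, 11), (78, 9), (79, 10), (80, 27), (81, 46), (82, 37), (83, 43), (84, 13), (85, 6), (86, 7), (87, 11), (88, 5), (89, 6), (90, 11), (91, 11), (92, 3), (93, 6), (94, 7), (95, 6), (96, 10), (97, 6), (98, 9), (99, 6), (100, 7), (101, 10), (102, 10), (103, 10), (104, 9), (105, 9), (106, 17), (107, 12), (108, 10), (109, 18), (110, 5), (111, 4), (113, 1), (114, 2), (118, 1), (121, 2), (122, 1), (123, 3), (124, 5), (125, 7), (126, 13), (127, 8), (128, 8), (129, 12), (130, 11), (131, 9), (132, 5), (133, 9), (134, 15), (135, 6), (136, 12), (137, 10), (138, 18), (139, 7), (140, 4), (141, 13), (142, 7), (143, 13), (144, 12), (145, 12), (146, 8), (147, 31), (148, 77)]
```

View pics/s6.png

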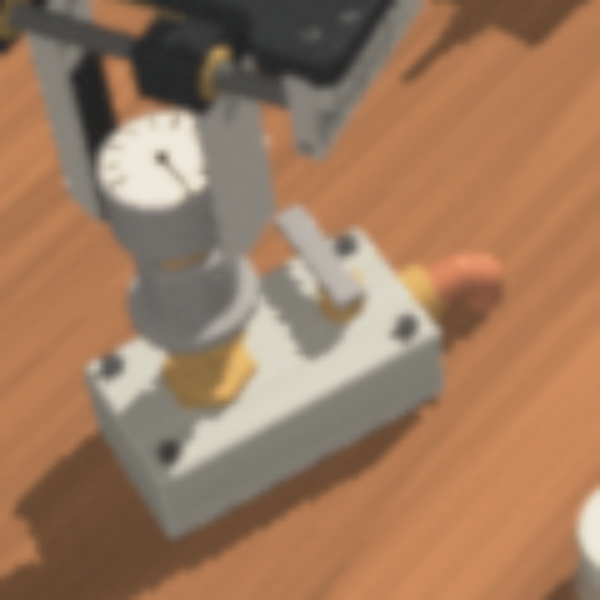

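Emit:
step_arm:
  moves:
    - {"jaw": 3.7, "dx": 0, "dy": 0, "dz": -0.05, "ax": 0, "ay": 0, "az": 0}
    - {"jaw": 5, "dx": 0, "dy": 0, "dz": 0, "ax": 0, "ay": 0, "az": 0}
    - {"jaw": 7, "dx": 0, "dy": 0, "dz": 0, "ax": 0, "ay": 0, "az": 0}
    - {"jaw": 8, "dx": 0, "dy": 0, "dz": 0, "ax": 0, "ay": 0, "az": 0}
    - {"jaw": 8, "dx": 0, "dy": 0, "dz": 0, "ax": 0, "ay": 0, "az": 0}
    - {"jaw": 8, "dx": 0, "dy": 0, "dz": -1, "ax": 0, "ay": 0, "az": 0}
    - {"jaw": 8, "dx": 0, "dy": 0, "dz": -2, "ax": 0, "ay": 0, "az": 0}
    - {"jaw": 8, "dx": 0, "dy": 0, "dz": -3, "ax": 0, "ay": 0, "az": 0}
    - {"jaw": 8, "dx": 0, "dy": 0, "dz": -3, "ax": 0, "ay": 0, "az": 0}
    - {"jaw": 8, "dx": -2, "dy": 0, "dz": -3, "ax": 0, "ay": 0, "az": 0}
    - {"jaw": 8, "dx": -3, "dy": 0, "dz": -1, "ax": 0, "ay": 0, "az": 0}
    - {"jaw": 8, "dx": -3, "dy": 0, "dz": 0, "ax": 0, "ay": 0, "az": 0}
    - {"jaw": 8, "dx": 0, "dy": 0, "dz": 0, "ax": 0, "ay": 0, "az": 0}
    - {"jaw": 8, "dx": 0, "dy": 0, "dz": 0, "ax": 0, "ay": 0, "az": 0}

```text
clock: 21.38
ee_pos: [608.0, -212.2, 249.6]
orientation: [-1.919, -2.487, -0.0]
contact_force: [-0.6, 0.4, -0.4]
width: 80.0
finger_force: 0.0
```

```bash
python3 - <<'E'
from h import *
np.set_printoptions(precision=1,suppress=True)
s=manip.get_obs(); print(s['contact_force'],s['ee_pos'])
f=eyes.grab_frame('wrist'); g=eyes.grab_frame('scene')
cv2.imwrite('pics/s7.png',np.hstack([cv2.resize(f['color'][40:340,170:470,::-1],(400,400)),cv2.resize(g['color'][270:390,170:290,::-1],(400,400))]))
for f in (f,g):
    p=cloud(f); p=p[np.hypot(p[:,0]-587.6,p[:,1]+132.7)<26]
    h,e=np.histogram(p[:,2],np.arange(70,152)); print([(int(a),int(b)) for a,b in zip(e,h) if b>15])
    q=p[(p[:,2]>144)&(p[:,2]<152)]; print(q.mean(0), np.linalg.lstsq(np.c_[q[:,:2],np.ones(len(q))],q[:,2],rcond=None)[0][:2])
E
```

```text
[-0.6  0.4 -0.4] [ 608.  -212.2  249.6]
[(148, 65), (149, 546), (150, 1162)]
[ 587.1 -132.9  150.5] [0. 0.]
[(80, 22), (81, 38), (82, 59), (83, 29), (84, 16), (106, 16), (107, 24), (108, 19), (109, 17), (138, 16), (140, 16), (142, 20), (149, 49), (150, 101)]
[ 592.8 -136.   150. ] [-0.1  0. ]
```

View pics/s7.png

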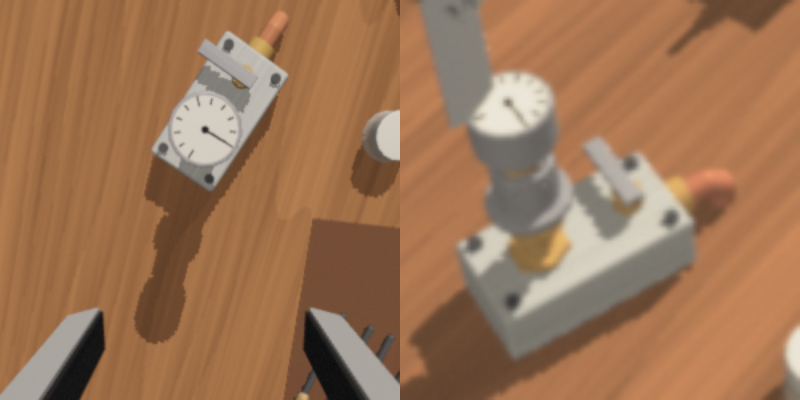

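```bash
python3 - <<'E'
from h import *
for c in ('wrist','scene','top'):
    f=eyes.grab_frame(c); p=cloud(f); r=np.hypot(p[:,0]-587.6,p[:,1]+132.7)
    q=p[(r<15)&(p[:,2]>135)&(p[:,2]<170)]; m=p[(r>30)&(r<60)&(p[:,2]>25)&(p[:,2]<42)]
    print(c,len(q),np.median(q[:,2]) if len(q) else '', 'manifold(36)',np.median(m[:,2]))
print(manip.get_obs()['clock'])
E
```

```text
wrist 1308 150.63962493968177 manifold(36) 34.802976866549216
scene 193 151.54620340697284 manifold(36) 35.16462639294588
top 161 152.1503794856228 manifold(36) 36.356052369159556
21.6333
```

```bash
python3 - <<'E'
from h import *
a=cv2.imread('pics/s6.png'); 
g=eyes.grab_frame('scene')['color'][270:390,170:290,::-1]; b=cv2.resize(g,(600,600)); cv2.imwrite('pics/s8.png',b)
def m(n,x0,y0,x1,y1,s=40):
    t=a[y0:y1,x0:x1]; w=b[y0-s:y1+s,x0-s:x1+s]; r=cv2.matchTemplate(w,t,cv2.TM_CCOEFF_NORMED); _,v,_,l=cv2.minMaxLoc(r)
    print(n,round(v,3),'shift px',(l[0]-s)/5,(l[1]-s)/5)
m('dial',110,115,195,205); m('case lower left',110,200,200,250); m('flange',130,285,250,350); m('manifold',280,200,440,340)
E
```

```text
dial 0.747 shift px 1.0 0.0
case lower left 0.99 shift px 0.4 -0.6
flange 1.0 shift px 0.0 0.0
manifold 1.0 shift px 0.0 0.0
```

Emit:
step_arm:
  moves:
    - {"jaw": 0, "dx": 2.7, "dy": 0.02, "dz": 1.5, "ax": 0, "ay": 0, "az": 0}
    - {"jaw": 0, "dx": 2.7, "dy": 0.02, "dz": 1.5, "ax": 0, "ay": 0, "az": 0}
    - {"jaw": 0, "dx": 2.8, "dy": 0.02, "dz": 1.5, "ax": 0, "ay": 0, "az": 0}
    - {"jaw": 0, "dx": 0, "dy": 0, "dz": 1.5, "ax": 0, "ay": 0, "az": 0}
    - {"jaw": 0, "dx": 0, "dy": 0, "dz": 1.5, "ax": 0, "ay": 0, "az": 0}
    - {"jaw": 0, "dx": 0, "dy": 0, "dz": 1, "ax": 0, "ay": 0, "az": 0}
    - {"jaw": 0, "dx": 0, "dy": 0, "dz": 0.4, "ax": 0, "ay": 0, "az": 0}
    - {"jaw": 0, "dx": 0, "dy": 0, "dz": 0, "ax": 0, "ay": 0, "az": 0}
    - {"jaw": 0, "dx": 0, "dy": 0, "dz": 0, "ax": 0, "ay": 0, "az": 0}
    - {"jaw": 0, "dx": 0, "dy": 0, "dz": 0, "ax": 0, "ay": 0, "az": 0}

```text
clock: 22.52
ee_pos: [588.2, -131.2, 161.1]
orientation: [1.916, 2.489, 0.001]
contact_force: [0.6, 0.1, 0.1]
width: 16.6
finger_force: 0.0
```

Emit:
step_arm:
  moves:
    - {"jaw": 0, "dx": -0.15, "dy": 0, "dz": 0.3, "ax": 0, "ay": 0, "az": 0}
    - {"jaw": 0, "dx": 0, "dy": 0, "dz": 0.3, "ax": 0, "ay": 0, "az": 0}
    - {"jaw": 0, "dx": 0, "dy": 0, "dz": 0.2, "ax": 0, "ay": 0, "az": 0}
    - {"jaw": 0, "dx": 0, "dy": 0, "dz": 0.05, "ax": 0, "ay": 0, "az": 0}
    - {"jaw": 0, "dx": 0, "dy": 0, "dz": 0, "ax": 0, "ay": 0, "az": 0}
    - {"jaw": 0, "dx": 0, "dy": 0, "dz": 0, "ax": 0, "ay": 0, "az": 0}

```text
clock: 23.02
ee_pos: [588.1, -132.5, 151.8]
orientation: [-1.916, -2.49, -0.0]
contact_force: [0.0, 0.1, 0.3]
width: 0.7
finger_force: 0.0
```

Emit:
step_arm:
  moves:
    - {"jaw": 0, "dx": 0, "dy": 0, "dz": 0.05, "ax": 0, "ay": 0, "az": 0}
    - {"jaw": 0, "dx": 0, "dy": 0, "dz": 0, "ax": 0, "ay": 0, "az": 0}

```text
clock: 23.18
ee_pos: [588.5, -132.5, 151.7]
orientation: [1.916, 2.489, 0.001]
contact_force: [-0.9, -0.8, 4.1]
width: 0.6
finger_force: 2.1
```

Emit:
step_arm:
  moves:
    - {"jaw": 0, "dx": 0, "dy": 0, "dz": 0.05, "ax": 0, "ay": 0, "az": 0}
    - {"jaw": 0, "dx": 0, "dy": 0, "dz": 0, "ax": 0, "ay": 0, "az": 0}

```text
clock: 23.35
ee_pos: [588.6, -132.5, 151.4]
orientation: [1.915, 2.489, 0.001]
contact_force: [0.4, 0.2, 7.7]
width: 0.5
finger_force: 3.4
```

Emit:
step_arm:
  moves:
    - {"jaw": 0, "dx": 0, "dy": 0, "dz": 0.05, "ax": 0, "ay": 0, "az": 0}
    - {"jaw": 0, "dx": 0, "dy": 0, "dz": 0, "ax": 0, "ay": 0, "az": 0}

```text
clock: 23.52
ee_pos: [588.6, -132.5, 150.9]
orientation: [1.915, 2.489, 0.001]
contact_force: [-1.1, 0.6, 6.6]
width: 0.5
finger_force: 3.5
```

Emit:
step_arm:
  moves:
    - {"jaw": 0, "dx": 0, "dy": 0, "dz": 0.05, "ax": 0, "ay": 0, "az": 0}
    - {"jaw": 0, "dx": 0, "dy": 0, "dz": 0.03, "ax": 0, "ay": 0, "az": 0}
    - {"jaw": 0, "dx": 0, "dy": 0, "dz": 0, "ax": 0, "ay": 0, "az": 0}

```text
clock: 23.77
ee_pos: [588.6, -132.5, 150.2]
orientation: [1.915, 2.489, 0.001]
contact_force: [0.5, -0.1, 7.8]
width: 0.4
finger_force: 3.8
```

Emit:
step_arm:
  moves:
    - {"jaw": 0, "dx": 0, "dy": 0, "dz": 0.04, "ax": 0, "ay": 0, "az": 0}
    - {"jaw": 0, "dx": 0, "dy": 0, "dz": 0, "ax": 0, "ay": 0, "az": 0}

```text
clock: 23.93
ee_pos: [588.8, -132.5, 150.1]
orientation: [1.915, 2.489, 0.001]
contact_force: [-2.4, -0.2, 12.5]
width: 0.4
finger_force: 6.0
```

Emit:
step_arm:
  moves:
    - {"jaw": 0, "dx": 0, "dy": 0, "dz": 0.04, "ax": 0, "ay": 0, "az": 0}
    - {"jaw": 0, "dx": 0, "dy": 0, "dz": 0, "ax": 0, "ay": 0, "az": 0}

```text
clock: 24.1
ee_pos: [588.9, -132.5, 150.1]
orientation: [1.915, 2.488, 0.001]
contact_force: [-2.9, 0.7, 16.3]
width: 0.3
finger_force: 8.3
```

Emit:
step_arm:
  moves:
    - {"jaw": 0, "dx": 0, "dy": 0, "dz": -0.1, "ax": 0, "ay": 0, "az": 0}
    - {"jaw": 0, "dx": 0, "dy": 0, "dz": -0.1, "ax": 0, "ay": 0, "az": 0}
    - {"jaw": 0, "dx": 0, "dy": 0, "dz": -0.5, "ax": 0, "ay": 0, "az": 0}
    - {"jaw": 0, "dx": 0, "dy": 0, "dz": -2, "ax": 0, "ay": 0, "az": 0}
    - {"jaw": 0, "dx": 0, "dy": 0, "dz": -3, "ax": 0, "ay": 0, "az": 0}
    - {"jaw": 0, "dx": -2, "dy": 0, "dz": -3, "ax": 0, "ay": 0, "az": 0}
    - {"jaw": 0, "dx": -3, "dy": 0, "dz": -2, "ax": 0, "ay": 0, "az": 0}
    - {"jaw": 0, "dx": -3, "dy": 0, "dz": 0, "ax": 0, "ay": 0, "az": 0}
    - {"jaw": 0, "dx": 0, "dy": 0, "dz": 0, "ax": 0, "ay": 0, "az": 0}
    - {"jaw": 0, "dx": 0, "dy": 0, "dz": 0, "ax": 0, "ay": 0, "az": 0}

```text
clock: 24.93
ee_pos: [608.4, -211.6, 255.4]
orientation: [-1.919, -2.487, 0.0]
contact_force: [-0.6, 1.0, -0.1]
width: 0.4
finger_force: 0.0
```

```bash
python3 - <<'E'
from h import *
np.set_printoptions(precision=1,suppress=True)
for c in ('wrist','scene'):
    f=eyes.grab_frame(c); p=cloud(f); r=np.hypot(p[:,0]-587.6,p[:,1]+132.7)
    q=p[(r<15)&(p[:,2]>135)&(p[:,2]<170)]; m=p[(r>30)&(r<60)&(p[:,2]>25)&(p[:,2]<42)]; fl=p[(r>17.5)&(r<22)&(p[:,2]>72)&(p[:,2]<87)]
    print(c,len(q),np.median(q[:,2]) if len(q) else '','man',np.median(m[:,2]),'flange',len(fl),np.median(fl[:,2]))
    for n,h in (('nozzle',8),('jar',0),('pot',0),('brush',0)):
        if c=='scene':
            for k in finder.landmark_of(n,c)[:1]: print(n,at_h(f,k['xy'],h)[0])
s=manip.get_obs(); print(s['clock'],s['contact_force'],s['ee_pos'])
E
```

```text
wrist 1252 150.71154217542917 man 34.75919546696906 flange 0 nan
scene 224 151.3063539557284 man 35.1157421551834 flange 128 81.93611693362129
nozzle [527.9 166.8   8. ]
jar [726.1 123.    0. ]
pot [739.5 -96.6   0. ]
brush [590.5 480.1   0. ]
25.2333 [-0.2  0.5  0.5] [ 608.6 -209.   255.8]
  return _methods._mean(a, axis=axis, dtype=dtype,
  ret = ret.dtype.type(ret / rcount)
```

```bash
python3 -c "
from station import manip
print(manip.job_done())"
```

```text
the job is handed in; nothing more can be done
None
```

The gauge is in the coupler and locked with the sleeve sprung up, and the job is handed in (judge gave no verdict). It was pressed to the hard stop at about 26 N, and once released it sits 1.6 mm above that stop, returning there after a second press. I take this to be play in the lock. The nozzle, jar, pot and brush were left alone.

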